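# Pack the racket stringer's kit caddy

### The job

Pack the stringing machine's spare parts into the blue caddy: put the whole string clamp (both thumb wings on), the clamp base, the hand knob and the frame support each into the nest with the recess made for its shape and size, standing upright as they stand now and sitting flat on the recess floor. Leave the broken clamp with only one wing and the empty reel undisturbed where they lie on the table.

Things in the scene. Friction and masses are not known exactly. Their poses are not given: they have to be found in the camera images.
- clamp: Whole string clamp, 0.14 kg: dark steel bar 72 (x) x 24 (y) x 20 mm high; aluminium block, top at 31 mm, from x = -16 to +24. At the tail, x = -36 to -18, a 16 mm high thumb wing on BOTH sides: T-shaped from above, 54 mm over the wings. Grip its middle across the 24 mm. Goes into nest_clamp, length along the recess, nose either way. Stands loose on the table; origin: centre of its underside, z up.
- clamp_base: Clamp base: turned aluminium disc 52 mm in diameter and 12 mm thick with an aluminium boss 26 mm in diameter on its centre, top at 36 mm. About 0.16 kg. Can be gripped by the boss. Goes into nest_base. Stands loose on the table; origin: centre of its underside, z up.
- knob: Hand knob: black plastic six-lobed knob, 36 mm across and 26 mm high, stud up: a steel collar 18 mm wide to 29 mm and a steel stud 10 mm in diameter to 45 mm. About 0.07 kg. Can be gripped by the black body, any direction. Goes into nest_knob. Stands loose on the table; origin: centre of its underside, z up.
- support: Frame support, 0.15 kg: dark steel U-shaped block 44 (x) x 30 (y) mm, 38 mm high: base 20 mm high, a horn at each x end with a white pad facing the 15 mm gap between them. Grip across the 30 mm (along y). Goes into nest_support, length along the recess, either way round. Stands loose on the table; origin: centre of its underside, z up.
- broken_clamp: LOOK-ALIKE, stays: string clamp like the whole one but with one wing missing: only the +y wing is there, so it is L-shaped from above. To be left undisturbed. Stands loose on the table; origin: centre of its underside, z up.
- reel: LOOK-ALIKE, stays: empty grey plastic reel, 52 mm in diameter, 36 mm high, two equal flanges 5 mm thick on a 30 mm core, flat top with a dark spot 14 mm wide in its middle and no boss. To be left undisturbed. Stands loose on the table; origin: centre of its underside, z up.
- nest_clamp: The nest with the largest rectangular recess, 88 mm (along its x) x 70 mm (y): for the whole clamp. One of four fixed grey nests, 102 x 102 x 14 mm, 2 x 2 in any order in a fixed blue caddy 222 mm square, rim 20 mm above the table; nest centres 104 mm apart, tops 19 mm above the table. Recess central, dark-floored, 10 mm deep. Origin: centre of underside, 5 mm above the table; recess floor at z = 4 mm. Axes parallel to the caddy's sides.
- nest_base: The nest with the large round recess, 68 mm in diameter: for the clamp base. One of four fixed grey nests, 102 x 102 x 14 mm, 2 x 2 in any order in a fixed blue caddy 222 mm square, rim 20 mm above the table; nest centres 104 mm apart, tops 19 mm above the table. Recess central, dark-floored, 10 mm deep. Origin: centre of underside, 5 mm above the table; recess floor at z = 4 mm. Axes parallel to the caddy's sides.
- nest_knob: The nest with the small round recess, 52 mm in diameter: for the hand knob. One of four fixed grey nests, 102 x 102 x 14 mm, 2 x 2 in any order in a fixed blue caddy 222 mm square, rim 20 mm above the table; nest centres 104 mm apart, tops 19 mm above the table. Recess central, dark-floored, 10 mm deep. Origin: centre of underside, 5 mm above the table; recess floor at z = 4 mm. Axes parallel to the caddy's sides.
- nest_support: The nest with the smaller rectangular recess, 60 mm (along its x) x 46 mm (y): for the frame support. One of four fixed grey nests, 102 x 102 x 14 mm, 2 x 2 in any order in a fixed blue caddy 222 mm square, rim 20 mm above the table; nest centres 104 mm apart, tops 19 mm above the table. Recess central, dark-floored, 10 mm deep. Origin: centre of underside, 5 mm above the table; recess floor at z = 4 mm. Axes parallel to the caddy's sides.
Mind the look-alikes: they are no part of the job. What is shaped like the knob but green or yellow is not meant.

How it is judged (in metres and radians):
At the end, for the whole second after the job is handed in: Clamp, clamp base, knob and support each sit in their own recess: flat on its floor (within 3.5 mm), upright within 0.12 rad, within 15 mm of the nest centre (clamp 18), released, at rest; broken clamp and reel upright (0.2 rad), within 20 mm of their start (horizontal distance between clamp and nest_clamp below 0.018 m and z of clamp in the frame of nest_clamp between 0.001 and 0.0075 m and angle between each of clamp, clamp_base, knob, support's own z axis and vertical below 0.12 rad and linear speed of each of clamp, clamp_base, knob, support below 0.02 m/s and horizontal distance between clamp_base and nest_base below 0.015 m and z of clamp_base in the frame of nest_base between 0.001 and 0.0075 m and horizontal distance between knob and nest_knob below 0.015 m and z of knob in the frame of nest_knob between 0.001 and 0.0075 m and horizontal distance between support and nest_support below 0.015 m and z of support in the frame of nest_support between 0.001 and 0.0075 m and distance of each of broken_clamp, reel from where it was at the start of the episode below 0.02 m and angle between each of broken_clamp, reel's own z axis and vertical below 0.2 rad); the robot touches nothing.
It fails at once if a look-alike is disturbed (the broken clamp or the reel moves more than 20 mm) (distance of any of broken_clamp, reel from where it was at the start of the episode above 0.02 m).
It also fails if it takes over 102 s, if anything falls off the work surface, if the arm or the gripper's body presses on something with over 40 N, if the wrist force passes 120 N, or if a joint passes its speed limit or range.

### The arm

A 6-joint arm with a two-finger parallel gripper is mounted at the origin on the work surface. World frame = base frame: x ahead of the robot, y to its left, z up, the work surface at z = 0. Lengths are in mm, angles in rad, forces in N, time in s.
With the tool pointing down it reaches from about 425 to 950 mm from the base axis. Payload 14.7 kg.
Tool frame: the origin (TCP) lies midway between the tips of the shut fingers; the grasp point (between the pads) lies 19 mm behind it; x points along the fingers, y is the direction in which the jaws open and shut, and the axes are right-handed (so a half turn about x gives the same grasp; the last joint's range is limited). The gripper opens to 85 mm and grips with 20 to 120 N. Pads are 22 mm wide; open, the fingers measure 114 mm over their backs; the gripper's body (76 mm by 85 mm) begins 54 mm behind the grasp point. The pads swing forward as they close: fully open they stand 13 mm farther back than shut.
Start: joints at [-1.247, 0.48, 1.596, -0, 1.065, -0.047], TCP at [235.55, -605.812, 231.297] pointing down, gripper open.
Joint ranges: [-2.75, 2.75], [-0.82, 2.05], [0.23, 2.67], [-1.56, 4.7], [0.09, 2.69], [-2.92, 2.92]. Speed limits (rad/s): [1.89, 1.89, 2.39, 3.01, 3.01, 3.01].

### API

Orientations are given as a unit quaternion [x, y, z, w].
In Python, from rig import status, eyes, finish_job gives the robot as it stands.
- The arm moves only by the tool move_arm, never from a script. Its argument "series" is a list of rows, each an object with "turn": the turn, a rotation vector about the tool's x, y, z in rad, a list of three; "travel": the shift along the tool's x, y, z in m, a list of three; "jaw": the opening, from 0 (shut) to 1 (fully open). A call has 1 to 10 rows; each row is the pose to reach, as a shift and turn from the pose commanded when the call began, along the tool's axes at that moment; what a row does not reach only later rows make up. A row lasts 1/8 s, in which the tool goes at most 62.5 mm and 10.7 degrees, less where a joint would pass 70% of its speed; a pose out of reach is approached as far as the arm can. A call with a gripper value outside its range is refused whole. The fingers move at their own pace and stop on an object; "newtons" is the grip in N (left out, the last holds). Time passes only in rows, so rows that repeat a pose let the fingers close. It gives the time, the measured TCP pose, the force and the opening at its end, in the units of the state.
- status.get_state(): the state, without advancing time (a new reading comes with each control period).
- eyes.get_image(name): name is "side" or "top"; returns the picture (400x640x3 uint8, blue, green, red); there is no depth.
- eyes.camera_params(name): a dict with "intrinsics" (3x3 intrinsics, pixels), "D" ([k1, k2, p1, p2, k3] as OpenCV has them; the pictures are not rectified), "R" (3x3) and "t" (3): a world point X has camera coordinates R X + t. Camera axes: x right, y down, z forward; pixel columns grow to the right and rows downward; lengths in mm; the calibration is good to about 2 mm. A picture is of the moment at which its call begins. camera_params takes no time and is no camera call.
- finish_job(): hands the job in, once; it reports no verdict.
The state is a dict: "time": time; "joint_positions": joint angles; "qd": joint speeds; "joint_torque": joint torques, N m; "tool_pos": TCP position; "orientation": TCP orientation; "ft_force": force on the tool from outside, world axes, zero at the start; "torque": the same for the moment, N m; "grip_width": finger opening in mm.
Only numpy, scipy, OpenCV 4.12 (cv2) and the standard library are available. Lean on these libraries where they do the work, as an engineer would, in place of code of your own. Each camera call takes 0.05 s, during which the arm holds its last target.

## Working session

There is one attempt and no reset: what is moved stays moved. The work goes in short steps, Python scripts to look and compute and a tool call to move; the robot and the scene stay as the last step left them, time stands still between calls to the robot, and variables do not carry over. Pictures are saved under pics/ and viewed, and the job is handed in when it is done.

Besides the shell and the picture viewer there is one more tool, called after "Call:" as name([rows], argument=value, ...), one row to a line, values as JSON. move_arm: Moves the arm, as the interface text tells. Its arguments: {"type":"object","properties":{"series":{"type":"array","items":{"type":"object","properties":{"turn":{"type":"array","items":{"type":"number"}},"travel":{"type":"array","items":{"type":"number"}},"jaw":{"type":"number"}}}},"newtons":{"type":"number"}},"required":["series"]}

```bash
ls; mkdir -p pics; python3 - <<'E'
from rig import status, eyes
import cv2
s=status.get_state(); print(s)
for n in ("top","side"):
    cv2.imwrite(f"pics/{n}0.png",eyes.get_image(n)); p=eyes.camera_params(n); print(n,p)
E
```

```text
pics
{'time': 0.0, 'joint_positions': array([-1.24658387e+00,  4.80834648e-01,  1.59690790e+00, -3.33407342e-05,
        1.06509314e+00, -4.66246083e-02]), 'qd': array([ 0.00028074,  0.00074494,  0.00024754,  0.00102092,  0.00095   ,
       -0.00022805]), 'joint_torque': array([-5.38608438e-03, -9.50655198e+01, -4.30181122e+01, -4.05213805e-04,
        1.23059828e-02, -6.61559767e-06]), 'tool_pos': array([ 235.41365314, -605.40700958,  230.65788471]), 'orientation': array([-0.69491419, -0.13080015,  0.69505621, -0.12993249]), 'ft_force': array([-0.27588599,  0.4744473 ,  0.03510963]), 'torque': array([-0.00808136, -0.02513032,  0.00852124]), 'grip_width': 85.72347645233073}
top {'intrinsics': array([[380.1189372 ,   0.        , 326.9537739 ],
       [  0.        , 380.1189372 , 197.50460597],
       [  0.        ,   0.        ,   1.        ]]), 'D': array([0.01412027, 0.        , 0.        , 0.        , 0.        ]), 'R': array([[ 0.0192852 , -0.99972829,  0.01309289],
       [-0.99417598, -0.02056355, -0.10578874],
       [ 0.10602924, -0.01097648, -0.99430243]]), 't': array([-36.0428488 , 516.55905047, 940.36476465])}
side {'intrinsics': array([[470.61307926,   0.        , 320.51119266],
       [  0.        , 470.61307926, 196.9833749 ],
       [  0.        ,   0.        ,   1.        ]]), 'D': array([-0.02014453,  0.        ,  0.        ,  0.        ,  0.        ]), 'R': array([[ 0.99882713, -0.04519509,  0.01737167],
       [-0.02137849, -0.73356744, -0.67928033],
       [ 0.04344343,  0.67811224, -0.73367327]]), 't': array([-485.61226789,    5.57185486,  976.67010792])}
```

View pics/top0.png

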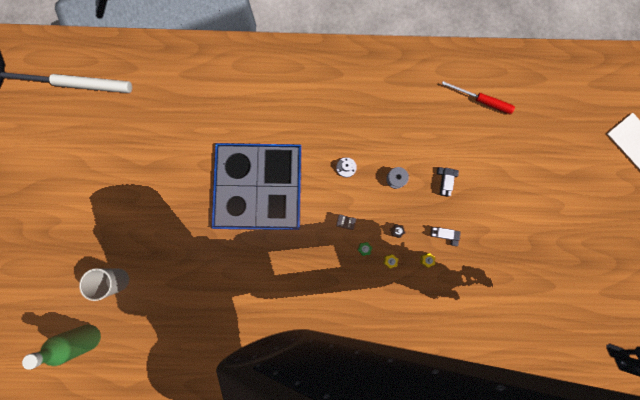

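View pics/side0.png

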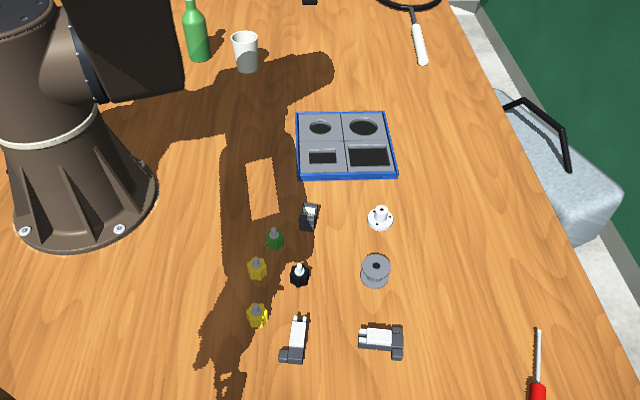

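```bash
python3 - <<'E'
import cv2,numpy as np
a=cv2.imread("pics/top0.png")[135:275,200:480]; cv2.imwrite("pics/c1.png",cv2.resize(a[:, 125:275],None,fx=5,fy=4.2*5/4.2,interpolation=2)[:600])
b=cv2.imread("pics/side0.png")[190:370,230:430]; cv2.imwrite("pics/c2.png",cv2.resize(b,None,fx=3.3,fy=3.3,interpolation=2)[:600])
E
```

```text
(no output)
```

View pics/c1.png

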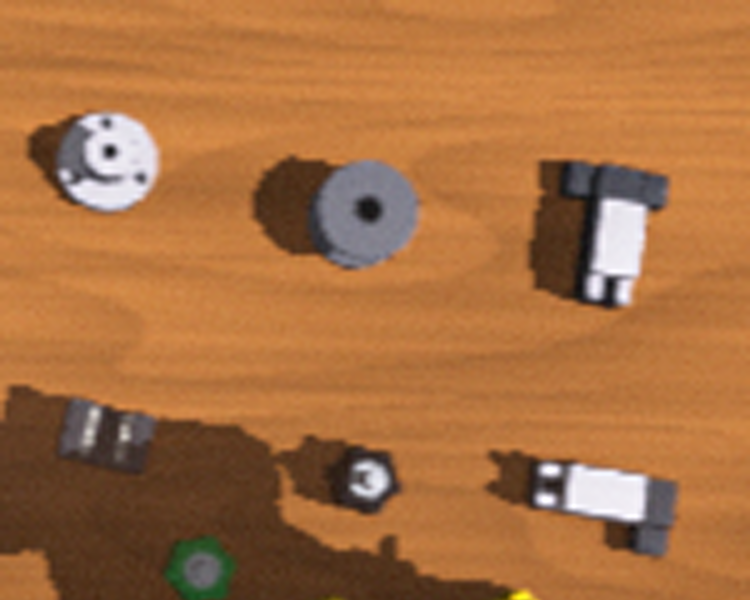

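View pics/c2.png

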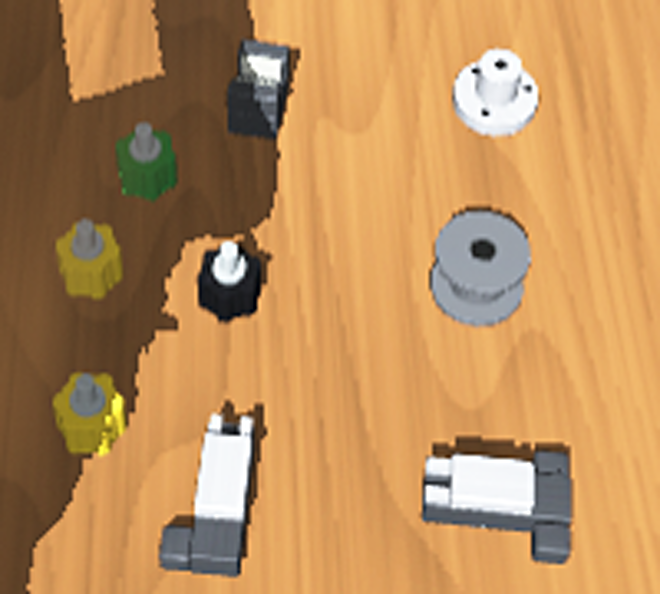

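Whole clamp at top (447,182) with both wings; the broken one is at (446,236). The base with boss is at (346,167) and the reel at (398,177). The black knob is at (398,231), with green (364,249) and yellow (391,261), (429,260) to ignore. The support is at (346,222). Next I'll measure them.

```bash
cat > h.py <<'E'
import cv2,numpy as np
from rig import status,eyes
def P(n): return eyes.camera_params(n)
def ray(n,uv):
    p=P(n); q=cv2.undistortPoints(np.array(uv,float).reshape(-1,1,2),p['intrinsics'],p['D']).reshape(-1,2)
    d=np.c_[q,np.ones(len(q))]@p['R']; c=-p['R'].T@p['t']; return c,d
def plane(n,uv,z):
    c,d=ray(n,uv); return c+d*((z-c[2])/d[:,2])[:,None]
def proj(n,X):
    p=P(n); return cv2.projectPoints(np.array(X,float).reshape(-1,1,3),cv2.Rodrigues(p['R'])[0],p['t'],p['intrinsics'],p['D'])[0].reshape(-1,2)
def big(m):
    c,_=cv2.findContours(m.astype(np.uint8),cv2.RETR_EXTERNAL,cv2.CHAIN_APPROX_NONE); return max(c,key=cv2.contourArea)[:,0].astype(float)
def box(m,x0,y0,x1,y1):
    r=np.zeros_like(m); r[y0:y1,x0:x1]=m[y0:y1,x0:x1]; return r
E
cat > m.py <<'E'
from h import *
for n,B in (("top",dict(caddy=(200,135,310,238),clamp=(428,160,470,202),knob=(385,220,410,242),base=(334,150,360,182))),
            ("side",dict(caddy=(285,100,410,190),clamp=(350,315,412,366),knob=(286,256,316,292),base=(364,200,396,234)))):
    im=cv2.imread(f"pics/{n}0.png"); hsv=cv2.cvtColor(im,cv2.COLOR_BGR2HSV); h,s,v=[hsv[...,i].astype(int) for i in range(3)]
    blue=(h>100)&(h<130)&(s>120)
    c=big(box(blue,*B['caddy'])); W=plane(n,c,20)[:,:2]; r=cv2.minAreaRect(W.astype(np.float32)); print(n,'caddy',r)
    white=(s<60)&(v>190)
    for k in ('clamp','base'):
        c=big(box(white,*B[k])); z=31 if k=='clamp' else 12
        W=plane(n,c,z)[:,:2]; print(n,k,'white',cv2.minAreaRect(W.astype(np.float32)),cv2.minEnclosingCircle(W.astype(np.float32)) )
    c=big(box((v<90)&(s<110),*B['clamp'])); W=plane(n,c,16)[:,:2]; print(n,'clamp dark',cv2.minAreaRect(W.astype(np.float32)))
    c=big(box((s<60)&(v>120),*B['knob'])); print(n,'stud',c.min(0),c.max(0),plane(n,[(c.min(0)+c.max(0))/2],40))
    c=big(box((v<70),*B['knob'])); print(n,'knobbody',cv2.minEnclosingCircle(plane(n,c,26)[:,:2].astype(np.float32)))
    dark=(v<60)&box(np.ones_like(v),*B['caddy'])>0
    cs,_=cv2.findContours(dark.astype(np.uint8),0,cv2.CHAIN_APPROX_NONE)
    for q in cs:
        if cv2.contourArea(q)>150:
            W=plane(n,q[:,0].astype(float),19)[:,:2].astype(np.float32); print(n,'recess',cv2.minAreaRect(W))
E
python3 m.py
python3 - <<'E'
import cv2
a=cv2.imread("pics/top0.png")
A=cv2.resize(a[205:245,325:365],None,fx=14,fy=14,interpolation=2)
b=cv2.imread("pics/side0.png"); b=b[195:240,285:335]
cv2.imwrite("pics/s_top.png",A);cv2.imwrite("pics/s_side.png",cv2.resize(b,None,fx=13,fy=13,interpolation=2))
E
```

```text
top caddy ((545.3748168945312, 155.7425537109375), (217.89772033691406, 222.562744140625), 1.095584750175476)
top clamp white ((556.0142211914062, -334.8914489746094), (22.996931076049805, 51.40469741821289), 79.93183898925781) ((555.6080932617188, -335.30340576171875), 26.140262603759766)
top base white ((600.1049194335938, -76.72293853759766), (47.80732345581055, 41.75727844238281), 0.6667680144309998) ((600.854736328125, -75.23033905029297), 25.73470687866211)
top clamp dark ((571.8829956054688, -317.99102783203125), (32.6218147277832, 71.37144470214844), 68.79852294921875)
top stud [395. 227.] [402. 234.] [[ 436.76116724 -205.69529619   40.        ]]
top knobbody ((437.9317321777344, -203.3339080810547), 17.14596939086914)
top recess ((492.8459777832031, 206.01480102539062), (45.69976806640625, 48.21147155761719), 46.98255157470703)
top recess ((493.677734375, 102.6394271850586), (56.484249114990234, 43.09737777709961), 1.1351884603500366)
top recess ((595.8410034179688, 207.34255981445312), (63.12320327758789, 63.5350227355957), 46.241737365722656)
top recess ((597.5811157226562
[... 453 characters left out ...]
15979003906), 88.1825180053711) ((602.012939453125, -76.26661682128906), 34.70162582397461)
side clamp dark ((537.6224975585938, -331.39208984375), (3.4972565174102783, 11.384973526000977), 84.35179901123047)
side stud [294. 263.] [304. 275.] [[ 438.20685768 -213.66749562   40.        ]]
side knobbody ((438.9351806640625, -216.43482971191406), 23.663738250732422)
side recess ((493.65850830078125, 94.14911651611328), (32.85630416870117, 58.30903625488281), 88.5204849243164)
side recess ((597.5072631835938, 96.72871398925781), (56.44974899291992, 87.8838882446289), 88.57901000976562)
side recess ((596.4679565429688, 199.24072265625), (57.267704010009766, 52.838836669921875), 25.82905387878418)
```

View pics/s_top.png

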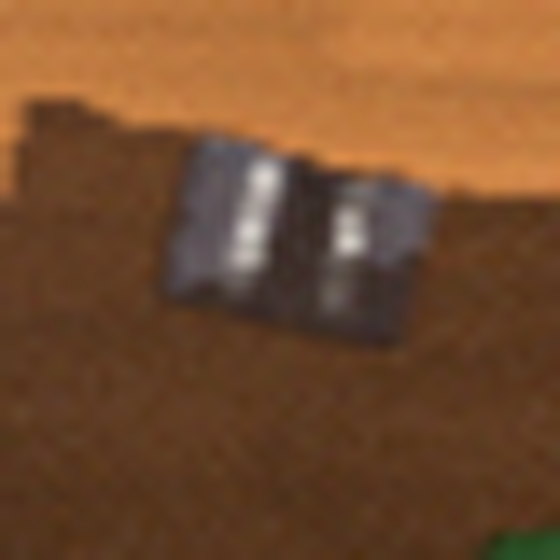

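View pics/s_side.png

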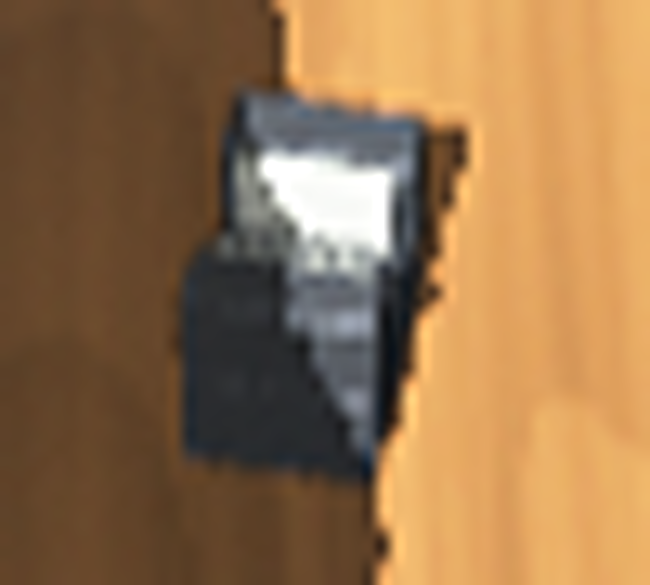

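```bash
python3 - <<'E'
from h import *
np.set_printoptions(precision=1,suppress=True)
o=np.array([325,135.])
sc=plane("top",[[339.3,214.6],[356.1,218.2],[353.2,229.6],[336.8,226.1]],38); print(sc,sc.mean(0))
r=cv2.minAreaRect(sc[:,:2].astype(np.float32));print(r)
b=o+np.array([[109,151]])/5;print('base',plane("top",b,36),plane("side",[[381.5,209.7]],36))
k=o+np.array([[370,480]])/5;print('knob',plane("top",k,42),plane("side",[[299.7,265]],45))
w=plane("top",o+np.array([[603,198],[646,202],[640,277],[595,272]])/5,31);print('block',w,w.mean(0))
w=plane("top",o+np.array([[566,162],[667,173],[664,206],[563,195]])/5,16);print('wings',w,w.mean(0))
bb=plane("top",o+np.array([[568,470],[645,478],[640,520],[565,512]])/5,31);print('brokenblock',bb.mean(0)); print('reel',plane("top",o+np.array([[369,208]])/5,36))
s2=plane("side",np.array([[235,95],[420,115],[375,270],[210,250]])/13.+[285,195],38);print('sup side',s2,s2.mean(0))
c2=plane("side",np.array([[452,455],[537,460],[535,512],[450,508]])/3.3+[230,190],31);print('clamp side',c2,c2.mean(0))
from scipy.spatial.transform import Rotation as R
s=status.get_state();print(R.from_quat(s['orientation']).as_matrix())
E
```

```text
[[473.6 -57.4  38. ]
 [465.4 -99.7  38. ]
 [436.8 -92.7  38. ]
 [444.7 -51.6  38. ]] [455.1 -75.3  38. ]
((455.063232421875, -75.62931823730469), (43.254085540771484, 29.467496871948242), 79.04534912109375)
base [[600.1 -74.6  36. ]] [[602.  -77.3  36. ]]
knob [[ 435.5 -206.5   42. ]] [[ 439.6 -208.8   45. ]]
block [[ 582.1 -328.4   31. ]
 [ 580.5 -350.4   31. ]
 [ 541.7 -346.7   31. ]
 [ 543.8 -323.8   31. ]] [ 562.  -337.3   31. ]
wings [[ 603.3 -314.2   16. ]
 [ 598.6 -366.8   16. ]
 [ 581.2 -365.    16. ]
 [ 585.8 -312.4   16. ]] [ 592.2 -339.6   16. ]
brokenblock [ 430.6 -327.    31. ]
reel [[ 573.5 -207.4   36. ]]
sup side [[448.5 -55.   38. ]
 [476.5 -59.9  38. ]
 [468.5 -90.6  38. ]
 [444.2 -86.   38. ]] [459.4 -72.9  38. ]
clamp side [[ 545.9 -324.7   31. ]
 [ 587.2 -328.9   31. ]
 [ 582.3 -355.6   31. ]
 [ 541.9 -352.1   31. ]] [ 564.3 -340.3   31. ]
[[-0.   0.4 -0.9]
 [ 0.  -0.9 -0.4]
 [-1.  -0.  -0. ]]
```

```bash
cat >> h.py <<'E'
from scipy.spatial.transform import Rotation as Ro
def go(x,y,z,yawdeg,start=None):
    """travel (m) / turn for TCP world target, tool y at yawdeg; start=(pos,yaw) or measured"""
    s=status.get_state(); R0=Ro.from_quat(s['orientation']); p=s['tool_pos']
    a=np.radians(yawdeg); X=np.array([0,0,-1.]);Y=np.array([np.cos(a),np.sin(a),0]);Z=np.cross(X,Y)
    T=Ro.from_matrix(np.c_[X,Y,Z]); tr=R0.inv().apply(np.array([x,y,z])-p)/1000; tu=(R0.inv()*T).as_rotvec()
    n=max(np.linalg.norm(tr)*1000/62.5,np.degrees(np.linalg.norm(tu))/10.7)
    print('t',round(s['time'],2),'pos',p.round(1),'w',round(s['grip_width'],1),'F',s['ft_force'].round(1),'| travel',tr.round(4),'turn',tu.round(3),'rows',round(n,1),'dist',(tr*1000).round(1))
E
python3 -c "
from h import *
go(564,-338.5,110,-95.7)"
```

```text
t 0.1 pos [ 235.5 -605.5  230.7] w 85.3 F [ 0.2 -0.5  0.2] | travel [ 0.1209 -0.1296 -0.4029] turn [0.47  0.    0.001] rows 7.0 dist [ 120.9 -129.6 -402.9]
```

Call:
move_arm([
  {"travel": [0.121, -0.13, -0.403], "turn": [0.47, 0, 0], "jaw": 0.75},
  {"travel": [0.121, -0.13, -0.403], "turn": [0.47, 0, 0], "jaw": 0.75},
  {"travel": [0.121, -0.13, -0.403], "turn": [0.47, 0, 0], "jaw": 0.75},
  {"travel": [0.121, -0.13, -0.403], "turn": [0.47, 0, 0], "jaw": 0.75},
  {"travel": [0.121, -0.13, -0.403], "turn": [0.47, 0, 0], "jaw": 0.75},
  {"travel": [0.121, -0.13, -0.403], "turn": [0.47, 0, 0], "jaw": 0.75},
  {"travel": [0.121, -0.13, -0.403], "turn": [0.47, 0, 0], "jaw": 0.75},
  {"travel": [0.121, -0.13, -0.403], "turn": [0.47, 0, 0], "jaw": 0.75},
  {"travel": [0.121, -0.13, -0.403], "turn": [0.47, 0, 0], "jaw": 0.75},
  {"travel": [0.121, -0.13, -0.403], "turn": [0.47, 0, 0], "jaw": 0.75},
])

```text
time: 1.35
tool_pos: [563.2, -339.6, 110.6]
orientation: [-0.706, 0.035, 0.706, 0.035]
ft_force: [-0.1, -0.5, -1.3]
grip_width: 63.6
```

```bash
python3 -c "
from h import *
go(564,-338.5,14,-95.7)
for n in('top','side'): 
  im=eyes.get_image(n); cv2.imwrite(f'pics/{n}1.png',im)
a=cv2.resize(im[180:400,230:500],None,fx=2.7,fy=2.7); cv2.imwrite('pics/side1c.png',a)
go(564,-338.5,14,-95.7)
"
```

```text
t 1.35 pos [ 563.2 -339.6  110.6] w 63.6 F [-0.1 -0.5 -1.3] | travel [ 0.0966 -0.0012 -0.0006] turn [-0.001  0.    -0.   ] rows 1.5 dist [96.6 -1.2 -0.6]
t 1.45 pos [ 563.3 -339.8  110.8] w 63.9 F [-0.4 -0.8 -0.8] | travel [ 0.0968 -0.0014 -0.0006] turn [-0.001 -0.    -0.   ] rows 1.5 dist [96.8 -1.4 -0.6]
```

View pics/side1c.png

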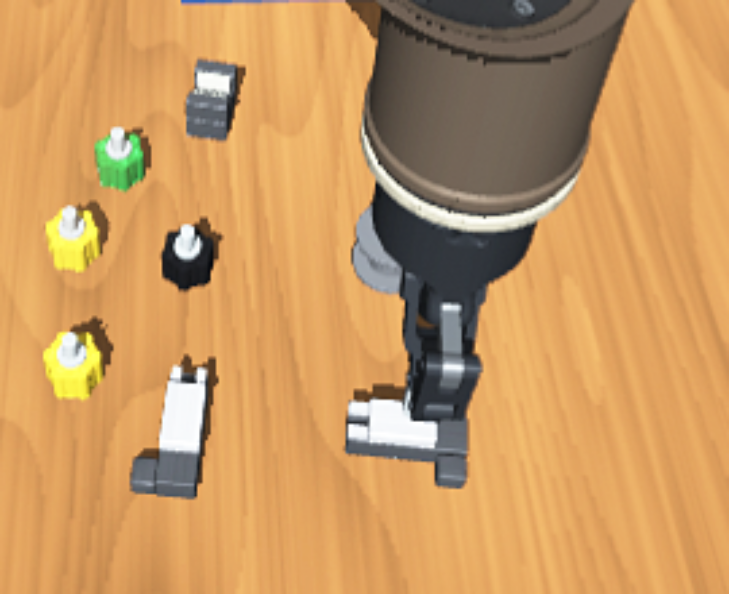

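View pics/top1.png

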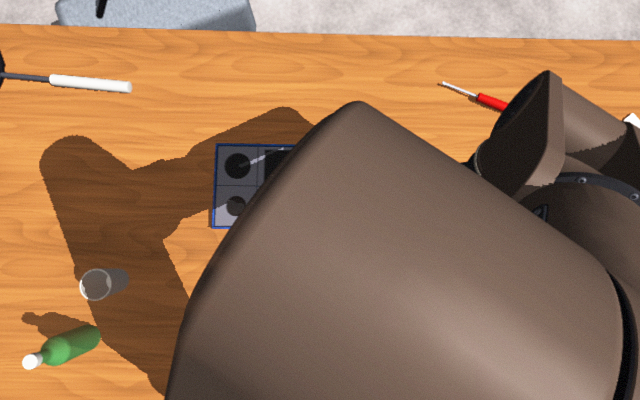

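Side view: the gripper is above the two-winged clamp (crop ~(410,430)) and the pads are clear of the wings. I'll descend and grip.

Call:
move_arm([
  {"travel": [0.05, -0.001, 0], "jaw": 0.75},
  {"travel": [0.097, -0.001, 0], "jaw": 0.75},
  {"travel": [0.097, -0.001, 0], "jaw": 0.75},
  {"travel": [0.097, -0.001, 0], "jaw": 0.75},
  {"travel": [0.097, -0.001, 0], "jaw": 0.0},
  {"travel": [0.097, -0.001, 0], "jaw": 0.0},
  {"travel": [0.097, -0.001, 0], "jaw": 0.0},
  {"travel": [0.097, -0.001, 0], "jaw": 0.0},
  {"travel": [0.097, -0.001, 0], "jaw": 0.0},
  {"travel": [0.097, -0.001, 0], "jaw": 0.0},
], newtons=45)

```text
$.series[0]: bad value
```

Call:
move_arm([
  {"travel": [-0.04, 0, 0], "jaw": 0},
  {"travel": [-0.1, 0, 0], "jaw": 0},
  {"travel": [-0.1, 0, 0], "jaw": 0},
  {"travel": [-0.1, 0, 0], "jaw": 0},
])

```text
$.series[0]: bad value
```

```bash
python3 -c "
from h import *
im=eyes.get_image('side'); cv2.imwrite('pics/side2c.png',cv2.resize(im[180:400,230:500],None,fx=2.7,fy=2.7))
go(600,102.7,110,-89.5)
"
```

```text
t 1.5 pos [ 563.3 -339.7  110.8] w 64.0 F [-0.2 -0.6  1.1] | travel [ 0.0007 -0.4439  0.0081] turn [-0.11 -0.   -0.  ] rows 7.1 dist [   0.7 -443.9    8.1]
```

View pics/side2c.png

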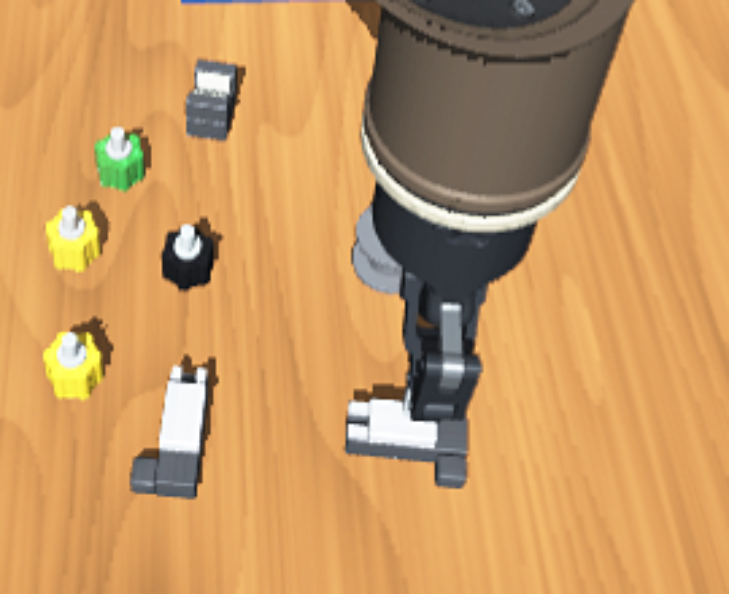

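Both calls were refused because "turn" is required, so nothing moved.

Call:
move_arm([
  {"turn": [0, 0, 0], "travel": [0.05, -0.001, 0], "jaw": 0.75},
  {"turn": [0, 0, 0], "travel": [0.097, -0.001, 0], "jaw": 0.75},
  {"turn": [0, 0, 0], "travel": [0.097, -0.001, 0], "jaw": 0.75},
  {"turn": [0, 0, 0], "travel": [0.097, -0.001, 0], "jaw": 0.75},
  {"turn": [0, 0, 0], "travel": [0.097, -0.001, 0], "jaw": 0.0},
  {"turn": [0, 0, 0], "travel": [0.097, -0.001, 0], "jaw": 0.0},
  {"turn": [0, 0, 0], "travel": [0.097, -0.001, 0], "jaw": 0.0},
  {"turn": [0, 0, 0], "travel": [0.097, -0.001, 0], "jaw": 0.0},
  {"turn": [0, 0, 0], "travel": [0.097, -0.001, 0], "jaw": 0.0},
  {"turn": [0, 0, 0], "travel": [0.097, -0.001, 0], "jaw": 0.0},
], newtons=45)

```text
time: 2.75
tool_pos: [564.8, -338.1, 14.9]
orientation: [0.707, -0.035, -0.706, -0.035]
ft_force: [-2.9, 0.6, 12.7]
grip_width: 22.8
```

Call:
move_arm([
  {"turn": [0, 0, 0], "travel": [-0.03, 0, 0], "jaw": 0},
  {"turn": [0, 0, 0], "travel": [-0.09, 0, 0], "jaw": 0},
  {"turn": [0, 0, 0], "travel": [-0.09, 0, 0], "jaw": 0},
  {"turn": [0, 0, 0], "travel": [-0.09, 0, 0], "jaw": 0},
])

```text
time: 3.25
tool_pos: [564.1, -337.6, 103.7]
orientation: [0.706, -0.035, -0.706, -0.035]
ft_force: [0.1, 0.8, -2.3]
grip_width: 22.7
```

```bash
python3 -c "
from h import *
im=eyes.get_image('side'); cv2.imwrite('pics/side3c.png',cv2.resize(im[180:400,230:500],None,fx=2.7,fy=2.7))
go(598,102.7,105,-89.5)
"
```

```text
t 3.3 pos [ 563.7 -337.3  102.8] w 23.1 F [-0.9  0.2 -1.1] | travel [-0.002  -0.4412  0.0094] turn [-0.108  0.001  0.   ] rows 7.1 dist [  -2.  -441.2    9.4]
```

View pics/side3c.png

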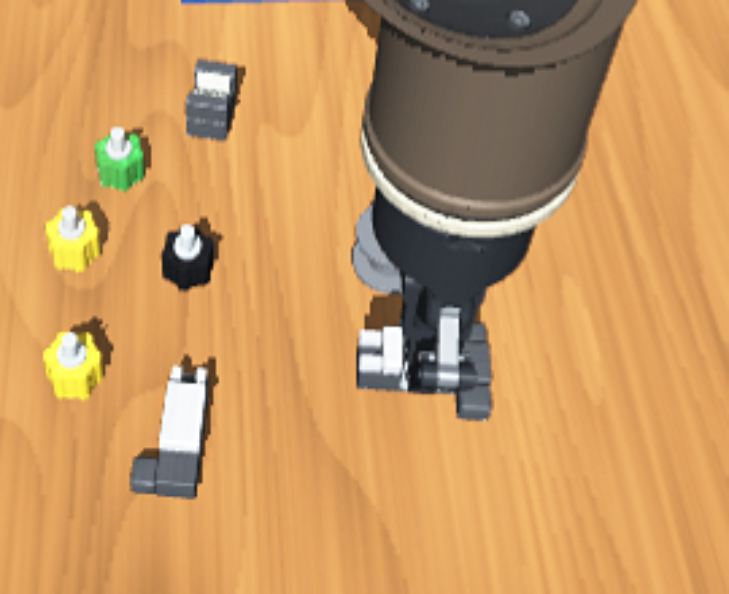

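Call:
move_arm([
  {"turn": [-0.108, 0, 0], "travel": [-0.002, -0.441, 0.012], "jaw": 0},
  {"turn": [-0.108, 0, 0], "travel": [-0.002, -0.441, 0.012], "jaw": 0},
  {"turn": [-0.108, 0, 0], "travel": [-0.002, -0.441, 0.012], "jaw": 0},
  {"turn": [-0.108, 0, 0], "travel": [-0.002, -0.441, 0.012], "jaw": 0},
  {"turn": [-0.108, 0, 0], "travel": [-0.002, -0.441, 0.012], "jaw": 0},
  {"turn": [-0.108, 0, 0], "travel": [-0.002, -0.441, 0.012], "jaw": 0},
  {"turn": [-0.108, 0, 0], "travel": [-0.002, -0.441, 0.012], "jaw": 0},
  {"turn": [-0.108, 0, 0], "travel": [-0.002, -0.441, 0.012], "jaw": 0},
  {"turn": [-0.108, 0, 0], "travel": [-0.002, -0.441, 0.012], "jaw": 0},
  {"turn": [-0.108, 0, 0], "travel": [-0.002, -0.441, 0.012], "jaw": 0},
])

```text
time: 4.55
tool_pos: [595.5, 101.1, 104.7]
orientation: [-0.707, -0.003, 0.708, -0.003]
ft_force: [0.3, -0.7, -0.4]
grip_width: 22.9
```

```bash
python3 -c "
from h import *
im=eyes.get_image('side'); cv2.imwrite('pics/side4c.png',cv2.resize(im[60:260,250:500],None,fx=2.9,fy=2.9))
go(595.5,102.7,25,-89.5)
"
```

```text
t 4.6 pos [595.7 101.  104.9] w 22.9 F [-0.4 -0.7 -1.9] | travel [ 0.0799 -0.0017  0.0001] turn [-0.002  0.001 -0.   ] rows 1.3 dist [79.9 -1.7  0.1]
```

View pics/side4c.png

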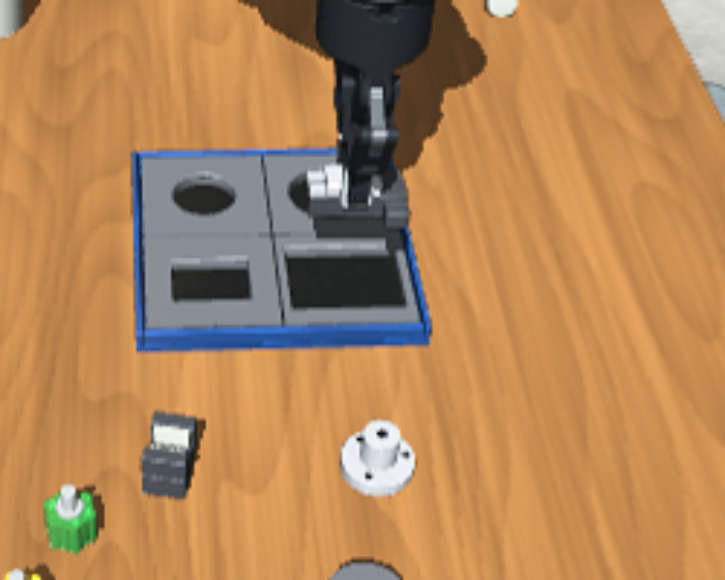

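Call:
move_arm([
  {"turn": [0, 0, 0], "travel": [0.04, -0.002, 0], "jaw": 0},
  {"turn": [0, 0, 0], "travel": [0.065, -0.002, 0], "jaw": 0},
  {"turn": [0, 0, 0], "travel": [0.075, -0.002, 0], "jaw": 0},
  {"turn": [0, 0, 0], "travel": [0.08, -0.002, 0], "jaw": 0},
  {"turn": [0, 0, 0], "travel": [0.08, -0.002, 0], "jaw": 0},
  {"turn": [0, 0, 0], "travel": [0.08, -0.002, 0], "jaw": 0},
])

```text
time: 5.35
tool_pos: [596.4, 104.4, 26.1]
orientation: [0.708, 0.003, -0.707, 0.003]
ft_force: [-0.1, 0.6, -1.1]
grip_width: 22.7
```

```bash
python3 -c "
from h import *
im=eyes.get_image('side'); cv2.imwrite('pics/side5c.png',cv2.resize(im[60:260,250:500],None,fx=2.9,fy=2.9))
go(595.5,102.7,23.5,-89.5)
"
```

```text
t 5.4 pos [596.4 104.4  26.1] w 22.8 F [-0.1 -0.1 -1.8] | travel [0.0026 0.0017 0.0009] turn [ 0.    -0.001  0.   ] rows 0.1 dist [2.6 1.7 0.9]
```

View pics/side5c.png

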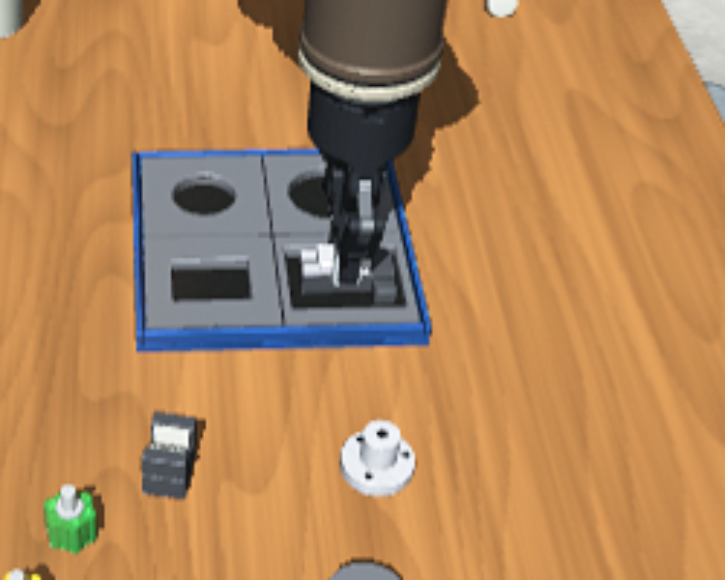

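The clamp sits inside the recess outline, so I'll lower 2 mm, release and lift.

Call:
move_arm([
  {"turn": [0, 0, 0], "travel": [0.002, 0.001, 0], "jaw": 0},
  {"turn": [0, 0, 0], "travel": [0.002, 0.001, 0], "jaw": 0},
  {"turn": [0, 0, 0], "travel": [0.002, 0.001, 0], "jaw": 0.5},
  {"turn": [0, 0, 0], "travel": [0.002, 0.001, 0], "jaw": 0.5},
  {"turn": [0, 0, 0], "travel": [0.002, 0.001, 0], "jaw": 0.5},
  {"turn": [0, 0, 0], "travel": [-0.03, 0.001, 0], "jaw": 0.5},
  {"turn": [0, 0, 0], "travel": [-0.08, 0.001, 0], "jaw": 0.7},
  {"turn": [0, 0, 0], "travel": [-0.08, 0.001, 0], "jaw": 0.7},
  {"turn": [0, 0, 0], "travel": [-0.08, 0.001, 0], "jaw": 0.7},
])

```text
time: 6.52
tool_pos: [595.7, 103.4, 105.2]
orientation: [0.707, 0.003, -0.707, 0.003]
ft_force: [-0.0, 0.0, -1.0]
grip_width: 60.2
```

```bash
python3 -c "
from h import *
go(600.5,-75.5,105,-89.5)
"
```

```text
t 6.53 pos [595.7 103.4 105.2] w 60.2 F [-0.  0. -1.] | travel [ 0.0002  0.1789 -0.0032] turn [ 0. -0.  0.] rows 2.9 dist [  0.2 178.9  -3.2]
```

Call:
move_arm([
  {"turn": [0, 0, 0], "travel": [0, 0.179, -0.004], "jaw": 0.7},
  {"turn": [0, 0, 0], "travel": [0, 0.179, -0.004], "jaw": 0.7},
  {"turn": [0, 0, 0], "travel": [0, 0.179, -0.004], "jaw": 0.7},
  {"turn": [0, 0, 0], "travel": [0, 0.179, -0.004], "jaw": 0.7},
  {"turn": [0, 0, 0], "travel": [0, 0.179, -0.004], "jaw": 0.7},
  {"turn": [0, 0, 0], "travel": [0, 0.179, -0.004], "jaw": 0.7},
])

```text
time: 7.28
tool_pos: [601.1, -74.4, 104.7]
orientation: [-0.707, -0.004, 0.707, -0.003]
ft_force: [0.4, -0.1, 0.3]
grip_width: 59.9
```

```bash
python3 -c "
from h import *
im=eyes.get_image('side'); cv2.imwrite('pics/side6c.png',cv2.resize(im[60:260,250:500],None,fx=2.9,fy=2.9))
go(601,-76,17,-89.5)
"
```

```text
t 7.33 pos [601.2 -74.3 104.9] w 60.2 F [-0.1  1.  -0.1] | travel [0.0879 0.0017 0.0002] turn [0.002 0.001 0.   ] rows 1.4 dist [87.9  1.7  0.2]
```

View pics/side6c.png

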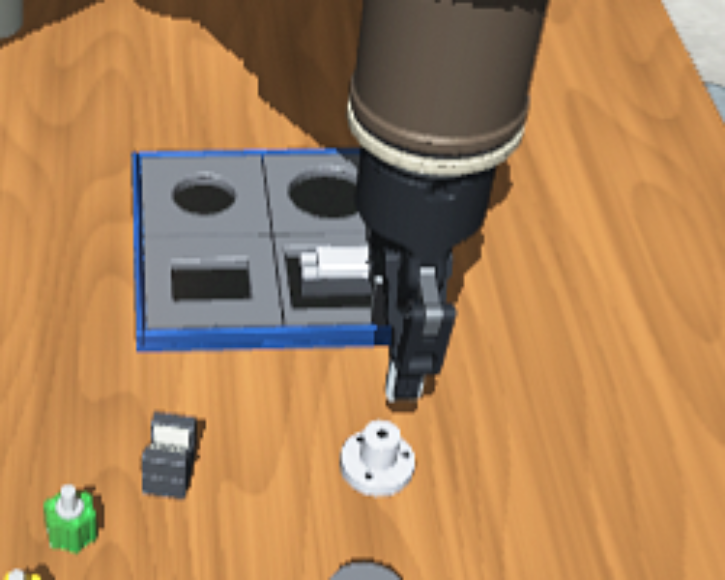

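The base is still in place under the gripper (crop (380,455)), and the clamp sits in its recess. I'll descend.

Call:
move_arm([
  {"turn": [0, 0, 0], "travel": [0.05, 0.001, 0], "jaw": 0.7},
  {"turn": [0, 0, 0], "travel": [0.088, 0.001, 0], "jaw": 0.7},
  {"turn": [0, 0, 0], "travel": [0.088, 0.001, 0], "jaw": 0.7},
  {"turn": [0, 0, 0], "travel": [0.088, 0.001, 0], "jaw": 0.7},
  {"turn": [0, 0, 0], "travel": [0.088, 0.001, 0], "jaw": 0},
  {"turn": [0, 0, 0], "travel": [0.088, 0.001, 0], "jaw": 0},
  {"turn": [0, 0, 0], "travel": [0.088, 0.001, 0], "jaw": 0},
  {"turn": [0, 0, 0], "travel": [0.088, 0.001, 0], "jaw": 0},
  {"turn": [0, 0, 0], "travel": [0.088, 0.001, 0], "jaw": 0},
])

```text
time: 8.45
tool_pos: [602.3, -76.6, 18.9]
orientation: [0.708, 0.003, -0.706, 0.003]
ft_force: [-2.8, 2.3, 13.0]
grip_width: 24.4
```

Call:
move_arm([
  {"turn": [0, 0, 0], "travel": [-0.03, 0, 0], "jaw": 0},
  {"turn": [0, 0, 0], "travel": [-0.088, 0, 0], "jaw": 0},
  {"turn": [0, 0, 0], "travel": [-0.088, 0, 0], "jaw": 0},
  {"turn": [0, 0, 0], "travel": [-0.088, 0, 0], "jaw": 0},
])

```text
time: 8.95
tool_pos: [601.4, -76.6, 105.5]
orientation: [0.707, 0.003, -0.707, 0.003]
ft_force: [-0.2, 0.3, -2.0]
grip_width: 23.9
```

```bash
python3 -c "
from h import *
im=eyes.get_image('side'); cv2.imwrite('pics/side7c.png',cv2.resize(im[60:260,250:500],None,fx=2.9,fy=2.9))
go(596.5,206.5,105,-89.5)
"
```

```text
t 9.0 pos [600.8 -76.5 104.7] w 23.9 F [-0.8  0.6 -2.1] | travel [-2.00e-04 -2.83e-01  1.90e-03] turn [0.    0.001 0.   ] rows 4.5 dist [-2.00e-01 -2.83e+02  1.90e+00]
```

View pics/side7c.png

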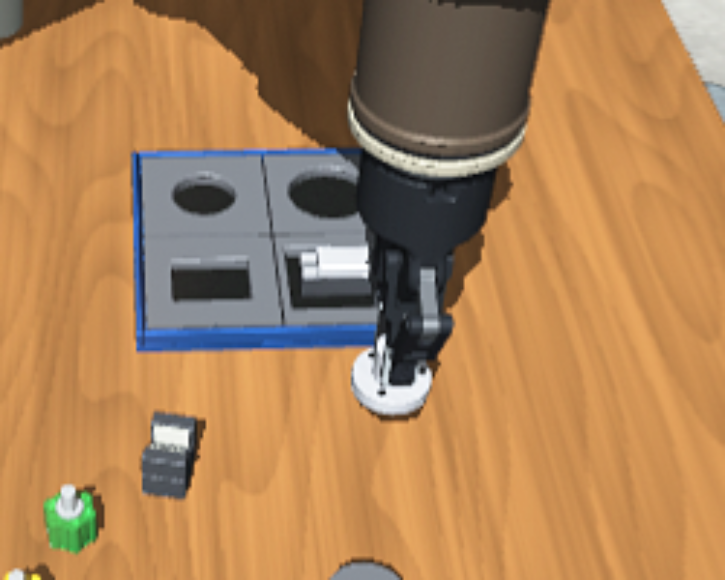

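```bash
python3 -c "
from h import *
print((proj('side',[[601,-76.5,99],[601,-76.5,88],[601,-88,110]])-[250,60])*2.9)
"
```

```text
[[390.66605544 368.65871865]
 [388.67920856 380.41985061]
 [395.21299875 369.65796796]]
```

Call:
move_arm([
  {"turn": [0, 0, 0], "travel": [0, -0.283, 0.002], "jaw": 0},
  {"turn": [0, 0, 0], "travel": [0, -0.283, 0.002], "jaw": 0},
  {"turn": [0, 0, 0], "travel": [0, -0.283, 0.002], "jaw": 0},
  {"turn": [0, 0, 0], "travel": [0, -0.283, 0.002], "jaw": 0},
  {"turn": [0, 0, 0], "travel": [0, -0.283, 0.002], "jaw": 0},
  {"turn": [0, 0, 0], "travel": [0, -0.283, 0.002], "jaw": 0},
  {"turn": [0, 0, 0], "travel": [0, -0.283, 0.002], "jaw": 0},
  {"turn": [0, 0, 0], "travel": [0, -0.283, 0.002], "jaw": 0},
])

```text
time: 10.0
tool_pos: [596.8, 205.2, 104.8]
orientation: [-0.707, -0.003, 0.707, -0.003]
ft_force: [-0.8, 0.2, -2.6]
grip_width: 24.3
```

```bash
python3 -c "
from h import *
go(596.5,206.5,30,-89.5)
"
```

```text
t 10.0 pos [596.8 205.2 104.8] w 24.3 F [-0.8  0.2 -2.6] | travel [ 0.0748 -0.0014  0.0002] turn [-0.001  0.001 -0.   ] rows 1.2 dist [74.8 -1.4  0.2]
```

Call:
move_arm([
  {"turn": [0, 0, 0], "travel": [0.04, -0.001, 0], "jaw": 0},
  {"turn": [0, 0, 0], "travel": [0.065, -0.001, 0], "jaw": 0},
  {"turn": [0, 0, 0], "travel": [0.073, -0.001, 0], "jaw": 0},
  {"turn": [0, 0, 0], "travel": [0.075, -0.001, 0], "jaw": 0},
  {"turn": [0, 0, 0], "travel": [0.075, -0.001, 0], "jaw": 0},
])

```text
time: 10.62
tool_pos: [597.6, 207.3, 31.1]
orientation: [0.707, 0.003, -0.707, 0.003]
ft_force: [-0.5, 0.5, -1.3]
grip_width: 23.9
```

```bash
python3 -c "
from h import *
im=eyes.get_image('side'); cv2.imwrite('pics/side8c.png',cv2.resize(im[60:260,250:500],None,fx=2.9,fy=2.9))
go(596.5,206.5,27,-89.5)
"
```

```text
t 10.68 pos [597.7 207.4  31.3] w 24.3 F [-0.9  0.  -2.4] | travel [0.0043 0.0009 0.0012] turn [-0.    -0.001  0.   ] rows 0.1 dist [4.3 0.9 1.2]
```

View pics/side8c.png

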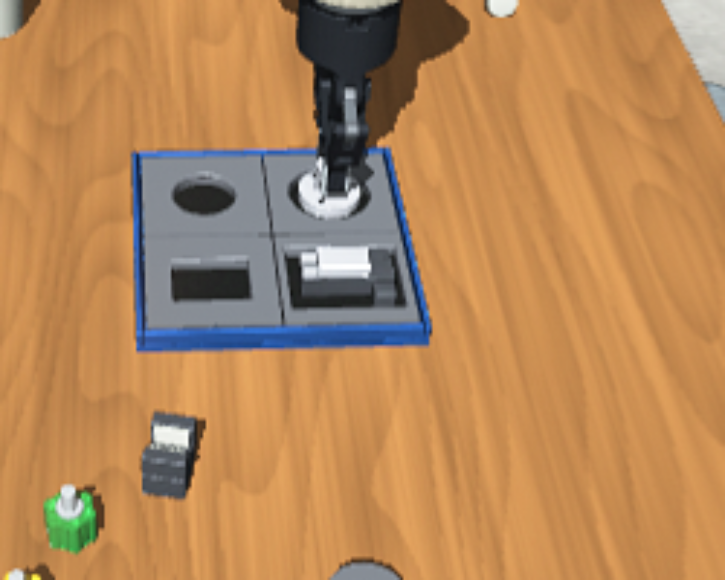

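Call:
move_arm([
  {"turn": [0, 0, 0], "travel": [0.003, 0.001, 0.001], "jaw": 0},
  {"turn": [0, 0, 0], "travel": [0.003, 0.001, 0.001], "jaw": 0},
  {"turn": [0, 0, 0], "travel": [0.003, 0.001, 0.001], "jaw": 0.5},
  {"turn": [0, 0, 0], "travel": [0.003, 0.001, 0.001], "jaw": 0.5},
  {"turn": [0, 0, 0], "travel": [0.003, 0.001, 0.001], "jaw": 0.5},
  {"turn": [0, 0, 0], "travel": [-0.03, 0.001, 0.001], "jaw": 0.5},
  {"turn": [0, 0, 0], "travel": [-0.08, 0.001, 0.001], "jaw": 0.6},
  {"turn": [0, 0, 0], "travel": [-0.08, 0.001, 0.001], "jaw": 0.6},
  {"turn": [0, 0, 0], "travel": [-0.08, 0.001, 0.001], "jaw": 0.6},
])

```text
time: 11.8
tool_pos: [595.8, 206.4, 110.1]
orientation: [0.707, 0.003, -0.707, 0.003]
ft_force: [-0.0, 0.9, -0.9]
grip_width: 51.0
```

```bash
python3 -c "
from h import *
go(437.5,-207,115,-89.5)
"
```

```text
t 11.8 pos [595.8 206.4 110.1] w 51.0 F [-0.   0.9 -0.9] | travel [-0.0049  0.4119  0.1619] turn [ 0. -0.  0.] rows 7.1 dist [ -4.9 411.9 161.9]
```

Call:
move_arm([
  {"turn": [0, 0, 0], "travel": [-0.005, 0.412, 0.162], "jaw": 0.65},
  {"turn": [0, 0, 0], "travel": [-0.005, 0.412, 0.162], "jaw": 0.65},
  {"turn": [0, 0, 0], "travel": [-0.005, 0.412, 0.162], "jaw": 0.65},
  {"turn": [0, 0, 0], "travel": [-0.005, 0.412, 0.162], "jaw": 0.65},
  {"turn": [0, 0, 0], "travel": [-0.005, 0.412, 0.162], "jaw": 0.65},
  {"turn": [0, 0, 0], "travel": [-0.005, 0.412, 0.162], "jaw": 0.65},
  {"turn": [0, 0, 0], "travel": [-0.005, 0.412, 0.162], "jaw": 0.65},
  {"turn": [0, 0, 0], "travel": [-0.005, 0.412, 0.162], "jaw": 0.65},
  {"turn": [0, 0, 0], "travel": [-0.005, 0.412, 0.162], "jaw": 0.65},
  {"turn": [0, 0, 0], "travel": [-0.005, 0.412, 0.162], "jaw": 0.65},
])

```text
time: 13.05
tool_pos: [437.7, -205.8, 114.8]
orientation: [-0.707, -0.004, 0.707, -0.003]
ft_force: [0.1, 0.8, -0.7]
grip_width: 55.6
```

```bash
python3 -c "
from h import *
im=eyes.get_image('side'); cv2.imwrite('pics/side9c.png',cv2.resize(im[80:370,220:480],None,fx=2,fy=2))
go(437.5,-207,13,-89.5)
"
```

```text
t 13.1 pos [ 437.9 -205.7  114.9] w 55.4 F [0.1 0.2 0.9] | travel [0.1019 0.0013 0.0003] turn [0.002 0.001 0.   ] rows 1.6 dist [101.9   1.3   0.3]
```

View pics/side9c.png

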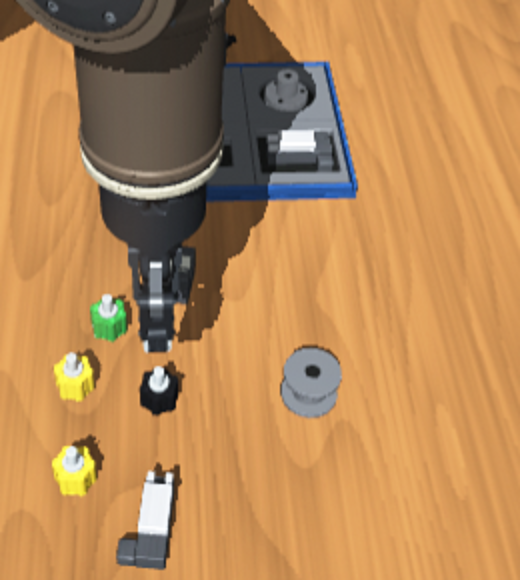

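The gripper is over the black knob (crop (160,388)), with the green knob and broken clamp clear of the fingers. The base and clamp are sitting in their nests.

Call:
move_arm([
  {"turn": [0, 0, 0], "travel": [0.05, 0.001, 0], "jaw": 0.65},
  {"turn": [0, 0, 0], "travel": [0.102, 0.001, 0], "jaw": 0.65},
  {"turn": [0, 0, 0], "travel": [0.102, 0.001, 0], "jaw": 0.65},
  {"turn": [0, 0, 0], "travel": [0.102, 0.001, 0], "jaw": 0.65},
  {"turn": [0, 0, 0], "travel": [0.102, 0.001, 0], "jaw": 0},
  {"turn": [0, 0, 0], "travel": [0.102, 0.001, 0], "jaw": 0},
  {"turn": [0, 0, 0], "travel": [0.102, 0.001, 0], "jaw": 0},
  {"turn": [0, 0, 0], "travel": [0.102, 0.001, 0], "jaw": 0},
  {"turn": [0, 0, 0], "travel": [0.102, 0.001, 0], "jaw": 0},
], newtons=35)

```text
time: 14.22
tool_pos: [438.9, -208.5, 15.4]
orientation: [0.708, 0.003, -0.706, 0.004]
ft_force: [0.1, 3.5, 14.1]
grip_width: 32.9
```

Call:
move_arm([
  {"turn": [0, 0, 0], "travel": [-0.03, 0, 0], "jaw": 0},
  {"turn": [0, 0, 0], "travel": [-0.1, 0, 0], "jaw": 0},
  {"turn": [0, 0, 0], "travel": [-0.1, 0, 0], "jaw": 0},
  {"turn": [0, 0, 0], "travel": [-0.1, 0, 0], "jaw": 0},
])

```text
time: 14.72
tool_pos: [438.3, -208.4, 114.8]
orientation: [0.708, 0.003, -0.706, 0.004]
ft_force: [-0.0, -0.1, -1.8]
grip_width: 32.7
```

```bash
python3 -c "
from h import *
im=eyes.get_image('side'); cv2.imwrite('pics/side10c.png',cv2.resize(im[80:370,220:480],None,fx=2,fy=2))
go(493,206.5,115,-89.5)
"
```

```text
t 14.78 pos [ 437.6 -208.   113.7] w 32.8 F [-0.4 -0.  -1.5] | travel [-0.0014 -0.414  -0.059 ] turn [ 0.    -0.001 -0.001] rows 6.7 dist [  -1.4 -414.   -59. ]
```

View pics/side10c.png

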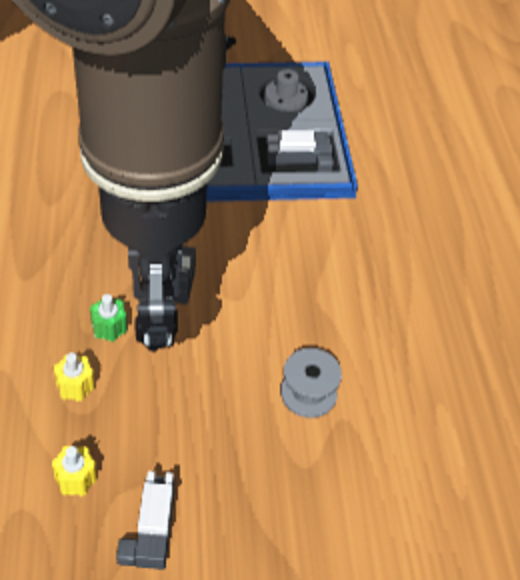

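Call:
move_arm([
  {"turn": [0, 0, 0], "travel": [-0.001, -0.414, -0.059], "jaw": 0},
  {"turn": [0, 0, 0], "travel": [-0.001, -0.414, -0.059], "jaw": 0},
  {"turn": [0, 0, 0], "travel": [-0.001, -0.414, -0.059], "jaw": 0},
  {"turn": [0, 0, 0], "travel": [-0.001, -0.414, -0.059], "jaw": 0},
  {"turn": [0, 0, 0], "travel": [-0.001, -0.414, -0.059], "jaw": 0},
  {"turn": [0, 0, 0], "travel": [-0.001, -0.414, -0.059], "jaw": 0},
  {"turn": [0, 0, 0], "travel": [-0.001, -0.414, -0.059], "jaw": 0},
  {"turn": [0, 0, 0], "travel": [-0.001, -0.414, -0.059], "jaw": 0},
  {"turn": [0, 0, 0], "travel": [-0.001, -0.414, -0.059], "jaw": 0},
  {"turn": [0, 0, 0], "travel": [-0.001, -0.414, -0.059], "jaw": 0},
])

```text
time: 16.02
tool_pos: [492.5, 205.4, 113.8]
orientation: [-0.707, -0.003, 0.708, -0.003]
ft_force: [0.1, -0.2, -0.8]
grip_width: 33.1
```

```bash
python3 -c "
from h import *
go(493,206.5,27,-89.5)
"
```

```text
t 16.02 pos [492.5 205.4 113.8] w 33.1 F [ 0.1 -0.2 -0.8] | travel [ 0.0868 -0.0012 -0.0007] turn [-0.001  0.001 -0.001] rows 1.4 dist [86.8 -1.2 -0.7]
```

Call:
move_arm([
  {"turn": [0, 0, 0], "travel": [0.05, -0.001, -0.001], "jaw": 0},
  {"turn": [0, 0, 0], "travel": [0.073, -0.001, -0.001], "jaw": 0},
  {"turn": [0, 0, 0], "travel": [0.084, -0.001, -0.001], "jaw": 0},
  {"turn": [0, 0, 0], "travel": [0.087, -0.001, -0.001], "jaw": 0},
  {"turn": [0, 0, 0], "travel": [0.087, -0.001, -0.001], "jaw": 0},
])

```text
time: 16.65
tool_pos: [494.4, 207.4, 27.9]
orientation: [0.707, 0.003, -0.707, 0.003]
ft_force: [0.7, -0.4, -0.3]
grip_width: 32.5
```

```bash
python3 -c "
from h import *
im=eyes.get_image('side'); cv2.imwrite('pics/side11c.png',cv2.resize(im[60:260,250:500],None,fx=2.9,fy=2.9))
go(493,206.5,24,-89.5)
"
```

```text
t 16.7 pos [494.5 207.5  28.1] w 32.8 F [ 0.5 -0.4 -0.5] | travel [0.0041 0.001  0.0015] turn [-0.    -0.001  0.   ] rows 0.1 dist [4.1 1.  1.5]
```

View pics/side11c.png

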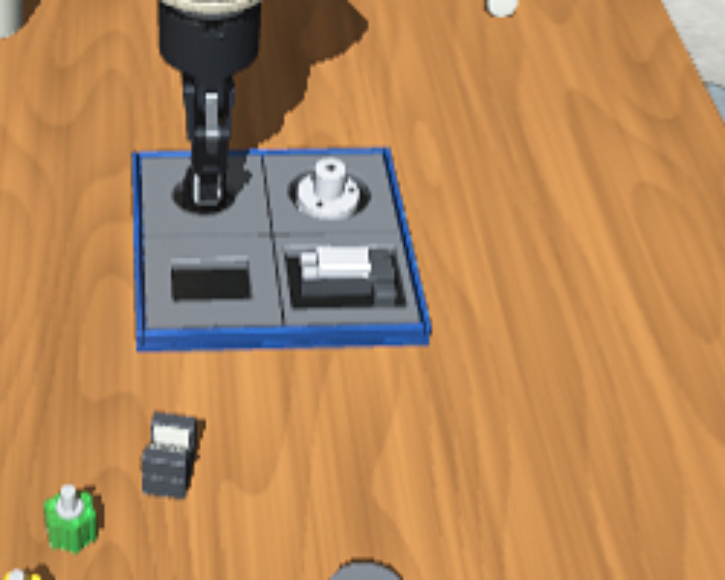

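The knob is in the small round recess (crop (205,190)) and looks centred. I'll lower, release and lift.

Call:
move_arm([
  {"turn": [0, 0, 0], "travel": [0.003, 0.001, 0.001], "jaw": 0},
  {"turn": [0, 0, 0], "travel": [0.003, 0.001, 0.001], "jaw": 0},
  {"turn": [0, 0, 0], "travel": [0.003, 0.001, 0.001], "jaw": 0.6},
  {"turn": [0, 0, 0], "travel": [0.003, 0.001, 0.001], "jaw": 0.6},
  {"turn": [0, 0, 0], "travel": [0.003, 0.001, 0.001], "jaw": 0.6},
  {"turn": [0, 0, 0], "travel": [-0.03, 0.001, 0.001], "jaw": 0.6},
  {"turn": [0, 0, 0], "travel": [-0.08, 0.001, 0.001], "jaw": 0.7},
  {"turn": [0, 0, 0], "travel": [-0.09, 0.001, 0.001], "jaw": 0.7},
  {"turn": [0, 0, 0], "travel": [-0.09, 0.001, 0.001], "jaw": 0.7},
])

```text
time: 17.82
tool_pos: [493.3, 206.6, 117.7]
orientation: [0.708, 0.003, -0.707, 0.003]
ft_force: [0.2, -0.6, -0.7]
grip_width: 59.8
```

```bash
python3 - <<'E'
from h import *
im=eyes.get_image('side'); cv2.imwrite('pics/side12.png',im); cv2.imwrite('pics/side12c.png',cv2.resize(im[60:260,250:500],None,fx=2.9,fy=2.9))
cv2.imwrite('pics/side12s.png',cv2.resize(im[190:245,280:345],None,fx=10,fy=10,interpolation=2))
go(457,-74.5,115,-11)
E
```

```text
t 17.88 pos [492.7 206.4 116.8] w 59.7 F [ 0.5 -0.1  0. ] | travel [0.0019 0.2806 0.0382] turn [-1.37  0.    0.  ] rows 7.3 dist [  1.9 280.6  38.2]
```

View pics/side12c.png

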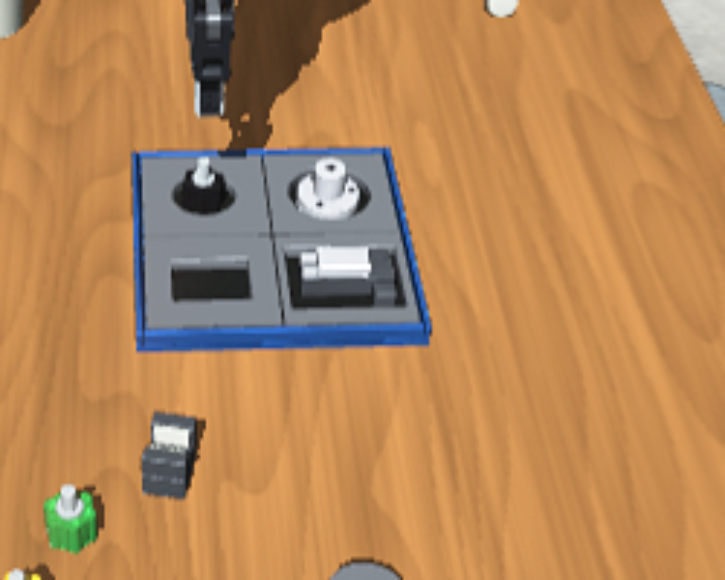

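View pics/side12s.png

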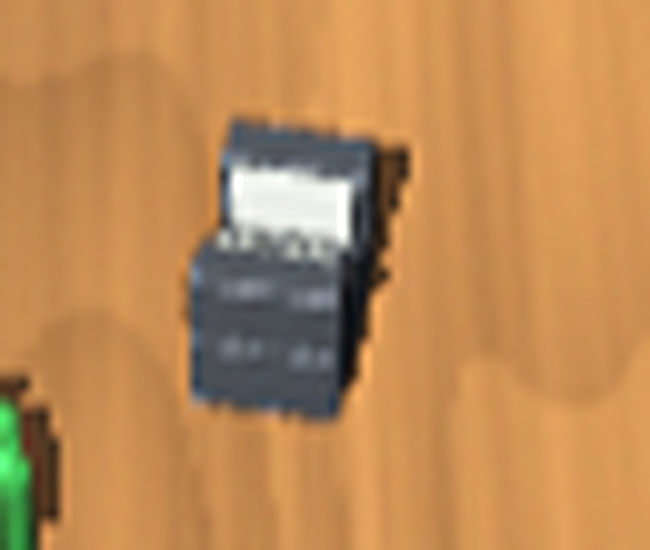

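```bash
python3 - <<'E'
from h import *
f=plane('side',[[299.1,230.6],[313.9,231.6]],0);print(f,f.mean(0)+[22*np.cos(np.radians(79)),22*np.sin(np.radians(79)),0])
b=plane('side',[[303.3,202.3],[317.5,203.8]],38);print(b,b.mean(0)-[22*np.cos(np.radians(79)),22*np.sin(np.radians(79)),0])
E
```

```text
[[439.44310747 -95.85749834   0.        ]
 [468.61239107 -99.2944671    0.        ]] [458.22554717 -75.98018469   0.        ]
[[448.94335652 -55.01393378  38.        ]
 [476.86357179 -59.83184864  38.        ]] [458.70566625 -79.01868925  38.        ]
```

Call:
move_arm([
  {"turn": [-1.37, 0, 0], "travel": [0.002, 0.281, 0.038], "jaw": 0.7},
  {"turn": [-1.37, 0, 0], "travel": [0.002, 0.281, 0.038], "jaw": 0.7},
  {"turn": [-1.37, 0, 0], "travel": [0.002, 0.281, 0.038], "jaw": 0.7},
  {"turn": [-1.37, 0, 0], "travel": [0.002, 0.281, 0.038], "jaw": 0.7},
  {"turn": [-1.37, 0, 0], "travel": [0.002, 0.281, 0.038], "jaw": 0.7},
  {"turn": [-1.37, 0, 0], "travel": [0.002, 0.281, 0.038], "jaw": 0.7},
  {"turn": [-1.37, 0, 0], "travel": [0.002, 0.281, 0.038], "jaw": 0.7},
  {"turn": [-1.37, 0, 0], "travel": [0.002, 0.281, 0.038], "jaw": 0.7},
  {"turn": [-1.37, 0, 0], "travel": [0.002, 0.281, 0.038], "jaw": 0.7},
  {"turn": [-1.37, 0, 0], "travel": [0.002, 0.281, 0.038], "jaw": 0.7},
])

```text
time: 19.12
tool_pos: [457.0, -74.7, 114.6]
orientation: [-0.546, -0.449, 0.547, -0.448]
ft_force: [0.7, -0.1, -0.4]
grip_width: 59.8
```

```bash
python3 - <<'E'
from h import *
im=eyes.get_image('side'); cv2.imwrite('pics/side13c.png',cv2.resize(im[100:270,240:420],None,fx=3.5,fy=3.5))
go(456.5,-75,14,-11)
E
```

```text
t 19.18 pos [457.1 -74.6 114.8] w 60.0 F [ 0.   0.5 -0.7] | travel [ 0.1008 -0.0004  0.0005] turn [-0.003 -0.     0.001] rows 1.6 dist [100.8  -0.4   0.5]
```

View pics/side13c.png

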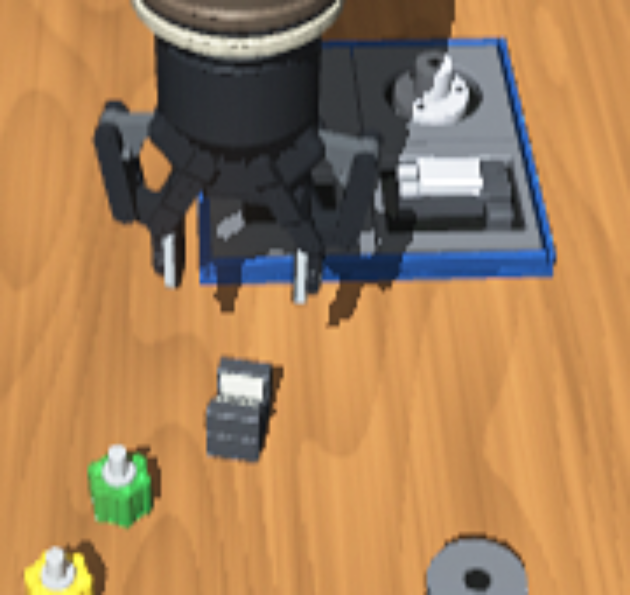

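Call:
move_arm([
  {"turn": [0, 0, 0], "travel": [0.05, 0.001, 0.001], "jaw": 0.7},
  {"turn": [0, 0, 0], "travel": [0.101, 0.001, 0.001], "jaw": 0.7},
  {"turn": [0, 0, 0], "travel": [0.101, 0.001, 0.001], "jaw": 0.7},
  {"turn": [0, 0, 0], "travel": [0.101, 0.001, 0.001], "jaw": 0.7},
  {"turn": [0, 0, 0], "travel": [0.101, 0.001, 0.001], "jaw": 0},
  {"turn": [0, 0, 0], "travel": [0.101, 0.001, 0.001], "jaw": 0},
  {"turn": [0, 0, 0], "travel": [0.101, 0.001, 0.001], "jaw": 0},
  {"turn": [0, 0, 0], "travel": [0.101, 0.001, 0.001], "jaw": 0},
  {"turn": [0, 0, 0], "travel": [0.101, 0.001, 0.001], "jaw": 0},
], newtons=45)

```text
time: 20.3
tool_pos: [459.2, -76.2, 16.1]
orientation: [0.546, 0.449, -0.545, 0.451]
ft_force: [-2.0, 1.0, 20.0]
grip_width: 28.6
```

Call:
move_arm([
  {"turn": [0, 0, 0], "travel": [-0.03, 0, 0], "jaw": 0},
  {"turn": [0, 0, 0], "travel": [-0.09, 0, 0], "jaw": 0},
  {"turn": [0, 0, 0], "travel": [-0.1, 0, 0], "jaw": 0},
  {"turn": [0, 0, 0], "travel": [-0.1, 0, 0], "jaw": 0},
])

```text
time: 20.8
tool_pos: [458.9, -76.1, 115.5]
orientation: [0.546, 0.449, -0.545, 0.451]
ft_force: [0.6, -0.2, -1.8]
grip_width: 28.6
```

```bash
python3 - <<'E'
from h import *
im=eyes.get_image('side'); cv2.imwrite('pics/side14c.png',cv2.resize(im[100:270,240:420],None,fx=3.5,fy=3.5))
go(493.2,102.7,115,-89.3)
E
```

```text
t 20.85 pos [458.2 -76.  114.4] w 28.1 F [-0.5  0.6 -1.6] | travel [-0.0006  0.0003 -0.1821] turn [ 1.366e+00 -1.000e-03 -1.000e-03] rows 7.3 dist [  -0.6    0.3 -182.1]
```

View pics/side14c.png

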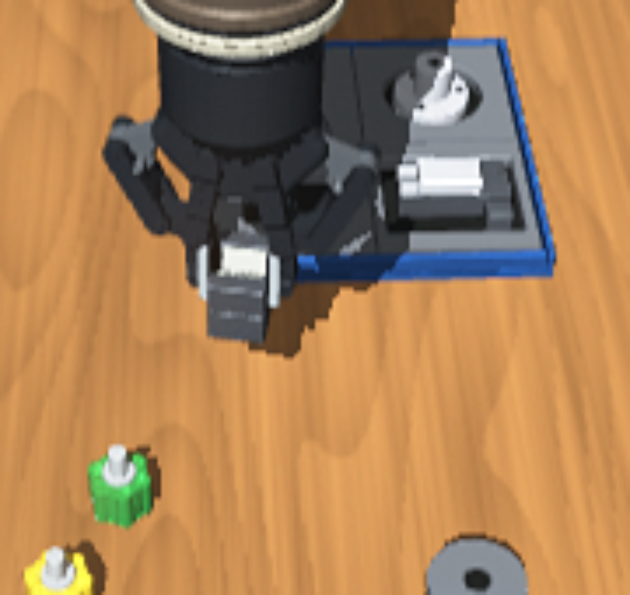

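Call:
move_arm([
  {"turn": [1.366, 0, 0], "travel": [-0.001, 0, -0.182], "jaw": 0},
  {"turn": [1.366, 0, 0], "travel": [-0.001, 0, -0.182], "jaw": 0},
  {"turn": [1.366, 0, 0], "travel": [-0.001, 0, -0.182], "jaw": 0},
  {"turn": [1.366, 0, 0], "travel": [-0.001, 0, -0.182], "jaw": 0},
  {"turn": [1.366, 0, 0], "travel": [-0.001, 0, -0.182], "jaw": 0},
  {"turn": [1.366, 0, 0], "travel": [-0.001, 0, -0.182], "jaw": 0},
  {"turn": [1.366, 0, 0], "travel": [-0.001, 0, -0.182], "jaw": 0},
  {"turn": [1.366, 0, 0], "travel": [-0.001, 0, -0.182], "jaw": 0},
  {"turn": [1.366, 0, 0], "travel": [-0.001, 0, -0.182], "jaw": 0},
  {"turn": [1.366, 0, 0], "travel": [-0.001, 0, -0.182], "jaw": 0},
])

```text
time: 22.1
tool_pos: [492.5, 102.6, 114.5]
orientation: [-0.707, -0.006, 0.708, -0.006]
ft_force: [-0.3, 0.5, -2.4]
grip_width: 28.6
```

```bash
python3 - <<'E'
from h import *
im=eyes.get_image('side'); cv2.imwrite('pics/side15c.png',cv2.resize(im[60:230,240:420],None,fx=3.5,fy=3.5))
go(493.3,102.7,32,-89.3)
E
```

```text
t 22.15 pos [492.6 102.6 114.7] w 28.2 F [-0.2 -0.6 -0.7] | travel [ 0.0827 -0.0001 -0.0008] turn [ 0.003  0.001 -0.   ] rows 1.3 dist [82.7 -0.1 -0.8]
```

View pics/side15c.png

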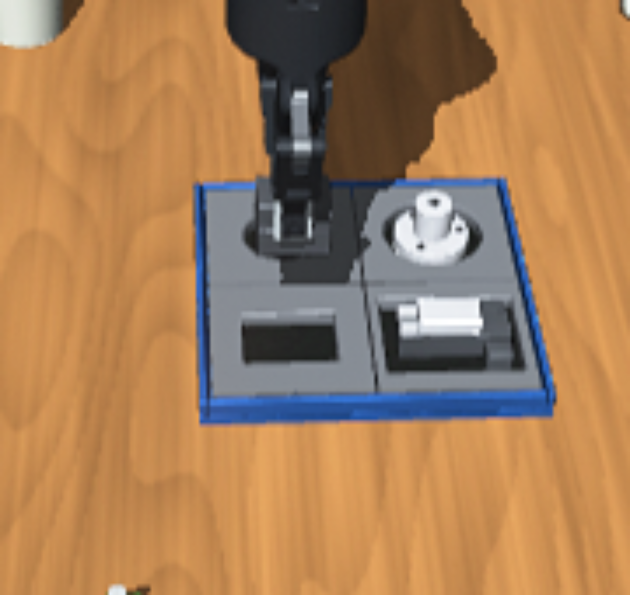

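Call:
move_arm([
  {"turn": [0, 0, 0], "travel": [0.05, 0, 0], "jaw": 0},
  {"turn": [0, 0, 0], "travel": [0.075, 0, 0], "jaw": 0},
  {"turn": [0, 0, 0], "travel": [0.083, 0, 0], "jaw": 0},
  {"turn": [0, 0, 0], "travel": [0.086, 0, 0], "jaw": 0},
  {"turn": [0, 0, 0], "travel": [0.086, 0, 0], "jaw": 0},
])

```text
time: 22.78
tool_pos: [493.5, 102.7, 30.0]
orientation: [0.707, 0.005, -0.707, 0.005]
ft_force: [0.5, 0.5, -1.8]
grip_width: 28.2
```

```bash
python3 - <<'E'
from h import *
im=eyes.get_image('side'); cv2.imwrite('pics/side16c.png',cv2.resize(im[60:230,240:420],None,fx=3.5,fy=3.5))
go(493.3,102.7,25,-89.3)
E
```

```text
t 22.82 pos [493.6 102.7  30.1] w 28.4 F [-0.4 -0.1 -1.8] | travel [0.0051 0.     0.0003] turn [ 0.001 -0.001  0.   ] rows 0.1 dist [5.1 0.  0.3]
```

View pics/side16c.png

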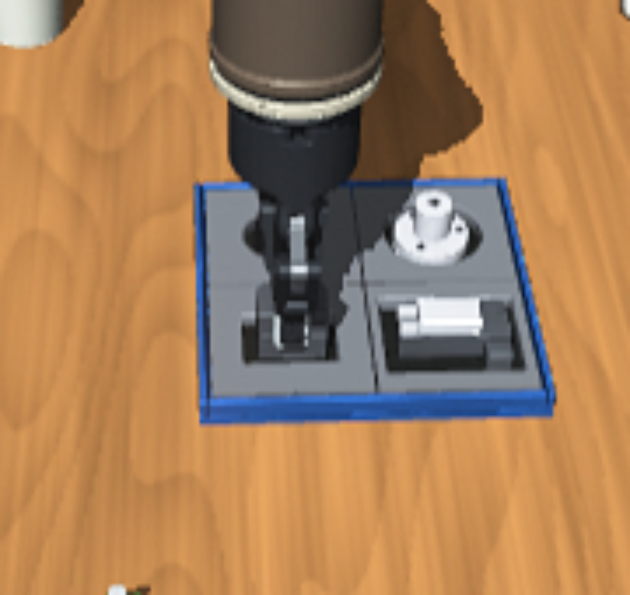

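The support is in the small rectangular recess. I'll lower the last few millimetres, release, lift and move clear.

Call:
move_arm([
  {"turn": [0, 0, 0], "travel": [0.004, 0, 0], "jaw": 0},
  {"turn": [0, 0, 0], "travel": [0.004, 0, 0], "jaw": 0},
  {"turn": [0, 0, 0], "travel": [0.004, 0, 0], "jaw": 0},
  {"turn": [0, 0, 0], "travel": [0.004, 0, 0], "jaw": 0.55},
  {"turn": [0, 0, 0], "travel": [0.004, 0, 0], "jaw": 0.55},
  {"turn": [0, 0, 0], "travel": [0.004, 0, 0], "jaw": 0.55},
  {"turn": [0, 0, 0], "travel": [-0.03, 0, 0], "jaw": 0.55},
  {"turn": [0, 0, 0], "travel": [-0.09, 0, 0], "jaw": 0.55},
  {"turn": [0, 0, 0], "travel": [-0.15, 0, 0], "jaw": 0.55},
  {"turn": [0, 0, 0], "travel": [-0.17, 0, 0], "jaw": 0.55},
])

```text
time: 24.08
tool_pos: [494.4, 102.9, 202.9]
orientation: [0.709, 0.005, -0.705, 0.004]
ft_force: [-0.1, 0.6, -0.2]
grip_width: 47.2
```

Call:
move_arm([
  {"turn": [0, 0, 0], "travel": [-0.05, -0.35, 0], "jaw": 0.55},
  {"turn": [0, 0, 0], "travel": [-0.05, -0.35, 0], "jaw": 0.55},
  {"turn": [0, 0, 0], "travel": [-0.05, -0.35, 0], "jaw": 0.55},
  {"turn": [0, 0, 0], "travel": [-0.05, -0.35, 0], "jaw": 0.55},
  {"turn": [0, 0, 0], "travel": [-0.05, -0.35, 0], "jaw": 0.55},
  {"turn": [0, 0, 0], "travel": [-0.05, -0.35, 0], "jaw": 0.55},
  {"turn": [0, 0, 0], "travel": [-0.05, -0.35, 0], "jaw": 0.55},
  {"turn": [0, 0, 0], "travel": [-0.05, -0.35, 0], "jaw": 0.55},
])

```text
time: 25.08
tool_pos: [488.1, 452.1, 248.8]
orientation: [-0.707, -0.004, 0.707, -0.005]
ft_force: [0.8, -0.6, -0.7]
grip_width: 47.0
```

```bash
python3 - <<'E'
from h import *
for n in ('side','top'):
    im=eyes.get_image(n); cv2.imwrite(f'pics/{n}17.png',im)
    if n=='side': cv2.imwrite('pics/side17c.png',cv2.resize(im[100:190,285:410],None,fx=6,fy=6,interpolation=2))
    else: cv2.imwrite('pics/top17c.png',cv2.resize(im[138:234,206:306],None,fx=6,fy=6,interpolation=2))
go(493,400,200,-90)
E
```

```text
t 25.18 pos [488.5 451.5 249.1] w 47.0 F [-0.  -0.  -0.3] | travel [ 0.0491  0.0515 -0.0039] turn [ 0.012  0.    -0.001] rows 1.1 dist [49.1 51.5 -3.9]
```

View pics/side17c.png

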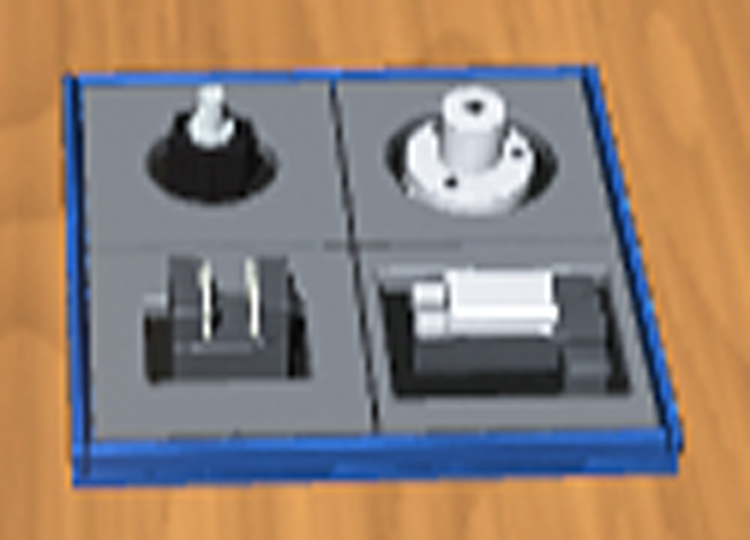

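View pics/top17c.png

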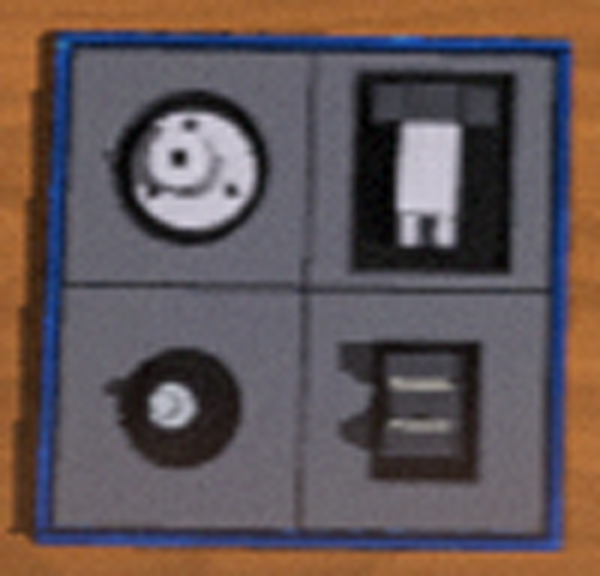

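View pics/top17.png

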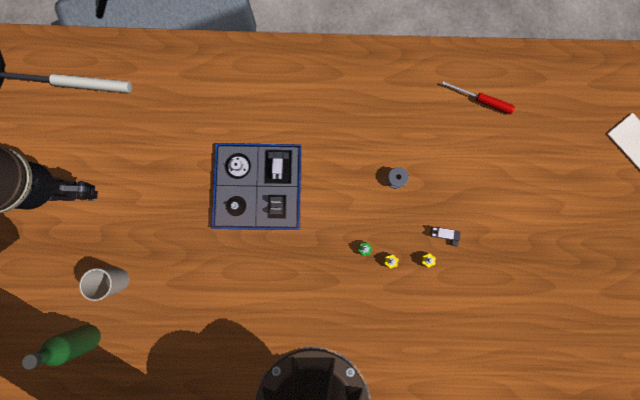

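```bash
python3 - <<'E'
from h import *
np.set_printoptions(precision=1,suppress=True)
T=np.array([206,138.]);S=np.array([285,100.])
def tri(name,t,s):
    ut=T+np.array(t)/6;us=S+np.array(s)/6
    A=[];b=[]
    for n,u in(('top',ut),('side',us)):
        c,d=ray(n,[u]);d=d[0]/np.linalg.norm(d[0]);M=np.eye(3)-np.outer(d,d);A.append(M);b.append(M@c)
    X=np.linalg.lstsq(np.vstack(A),np.hstack(b),rcond=None)[0];print(name,X)
tri('base hole (exp z45)',(179,157),(475,105))
tri('stud (54)',(170,404),(210,90))
tri('clamp block ctr (40)',(430,167),(500,288))
tri('sup pad top +y? (47) left-pad back end',(390,384),(252,262))
tri('caddy corner (20) near-left',(47,537),(70,78))
tri('caddy corner (20) far-right',(565,45),(675,445))
for z in (47,): print('support box corners z47',plane('top',T+np.array([[383,350],[466,350],[466,455],[380,455]])/6,z))
a=cv2.imread('pics/top0.png');b=cv2.imread('pics/top17.png')
for n,f in(('0',a),('17',b)):
    h=cv2.cvtColor(f,cv2.COLOR_BGR2HSV); w=(h[...,1]<60)&(h[...,2]>150)
    print(n,'broken',big(box(w,428,222,465,250)).mean(0)); g=(h[...,1]<90)
    print('reel',big(box(g,385,163,412,192)).mean(0))
E
```

```text
base hole (exp z45) [596.5 205.5  43.4]
stud (54) [491.7 201.9  55.3]
clamp block ctr (40) [594.9 100.7  40.2]
sup pad top +y? (47) left-pad back end [503.2 113.9  43.3]
caddy corner (20) near-left [437.3 259.6  18.4]
caddy corner (20) far-right [656.   47.1  10. ]
support box corners z47 [[515.1 116.8  47. ]
 [515.8  82.4  47. ]
 [472.2  81.   47. ]
 [471.5 116.5  47. ]]
0 broken [445.9 233.1]
reel [397.1 177.4]
17 broken [445.8 233.2]
reel [397.1 177.4]
```

Heights match flat seating to about 2 mm, apart from one loosely picked support point. The look-alikes haven't moved and the arm is clear, so I'm handing in.

```bash
python3 -c "
from rig import finish_job
print(finish_job())"
```

```text
the job is handed in; nothing more can be done
None
```

The whole clamp, clamp base, knob and support are each in their own recess. I handed in at about 25 s with the arm clear; no verdict was reported.

**Seating:** both final views show all four parts upright.

| Part | Height checked | Measured (mm) | Expected (mm) |
|---|---|---|---|
| Clamp | block top | 40.2 | 40 |
| Clamp base | boss top | 43.4 | 45 |
| Knob | stud top | 55.3 | 54 |
| Support | pad edge | 43.3 | 47 |

- **Support:** its reading is about 4 mm low. I think the two views' pixels on the pad edge did not match, because both pictures show it level inside the recess.
- **Position:** the parts lie within about 5 mm of the nest centres I measured; the knob is the furthest off.
- **Calibration check:** the far-right caddy corner came out at 10 mm instead of 20, and I did not look into it.

**Look-alikes:** the broken clamp's pixel position changed by at most 0.1 px between the first and last top view, and the reel's did not change.

One pair of moves was refused at first because the turn field was missing; nothing moved, and I resent them.

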